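# Vent the vacuum chamber and take off its glass lid

## Robot

A 7-joint arm with a two-finger parallel gripper is mounted at the origin on the work surface. World frame = base frame: x ahead of the robot, y to its left, z up, the work surface at z = 0. Lengths are in m, angles in rad, forces in N, time in s.
With the tool pointing down it reaches from about 0.425 to 0.875 m from the base axis. Payload 8.4 kg.
Tool frame: the origin (TCP) lies midway between the tips of the shut fingers; the grasp point (between the pads) lies 19 mm behind it; z points along the fingers, y is the line along which they close (so a half turn about z gives the same grasp; the last joint's range is limited). The gripper opens to 85 mm and grips with 20 to 120 N. Pads are 22 mm wide; open, the fingers measure 114 mm over their backs; the gripper's body (76 mm by 85 mm) begins 54 mm behind the grasp point. The pads swing forward as they close: fully open they stand 13 mm farther back than shut.
Start: joints at [-1.253, 0.333, 0.04, 1.465, -0.013, 1.343, -0.059], TCP at [0.263, 0.594, 0.231] pointing down, gripper open.
Joint ranges: [-2.58, 2.58], [-0.38, 2.09], [-1.3, 1.39], [0.25, 2.4], [-1.5, 4.64], [0.08, 2.09], [-2.65, 2.65]. Speed limits (rad/s): [2.22, 2.22, 2.79, 2.79, 3.14, 3.14, 3.14].

## Interface

Orientations are given as a unit quaternion [w, x, y, z].
In Python, from workcell import * gives the robot as it stands.
- The arm moves only by the tool apply_moves, never from a script. Its argument "series" is one flat list of numbers, 5 for each row, row after row: the shift along the tool's x, y, z in m, then the turn about the tool's z in degrees, then the opening, from 0 (shut) to 1 (fully open). A call has 1 to 10 rows; each row shifts and turns the commanded pose from where the row before left it, along the tool's axes as they then stand; what a row does not reach is not made up. A row lasts 1/8 s, in which the tool goes at most 62.5 mm and 10.7 degrees, less where a joint would pass 70% of its speed; a pose out of reach is approached as far as the arm can. A call with a gripper value outside its range is refused whole. The fingers move at their own pace and stop on an object; "squeeze" is the grip in N (left out, the last holds). Time passes only in rows, so rows that do not move let the fingers close. It gives the time, the measured TCP pose, the force, the opening and the grip force at its end, in the units of the state.
- state(): the state, without advancing time (a new reading comes with each control period).
- get_image(name): name is "scene" or "side" or "wrist"; returns a dict with "color" (420x560x3 uint8, red, green, blue), "z_map" (420x560 float32, m along the optical axis (not along the pixel's ray), 0 where there is no reading), "fovy" (degrees; the focal length in pixels is half the picture's height over the tangent of half this angle, whatever the lens; pixels are square), "cx", "cy" (the principal point, pixels), "dist_coeffs" ([k1, k2, p1, p2, k3] as OpenCV has them; the pictures are not rectified), "R" (3x3) and "t" (3): a world point X has camera coordinates R X + t. Camera axes: x right, y down, z forward; pixel columns grow to the right and rows downward; lengths in m; the calibration is good to about 2 mm. A picture is of the moment at which its call begins.
- hand_in(): hands the job in; it is judged then, once.
The state is a dict: "clock": time; "joint_pos": joint angles; "joint_velocities": joint speeds; "joint_torque": joint torques, N m; "position": TCP position; "ee_rot": TCP orientation; "ft_force": force on the tool from outside, world axes, zero at the start; "ft_torque": the same for the moment, N m; "gripper_width": finger opening in m; "grasp_force": force on a finger pad.
Only numpy, scipy, OpenCV 4.12 (cv2) and the standard library are available. Lean on these libraries where they do the work, as an engineer would, in place of code of your own. Each camera call takes 0.05 s, during which the arm holds its last target. There are 200 camera calls.

## Task

Let air into the vacuum chamber slowly: turn the lever of its vent valve (the valve with the fat tapered silencer) to half open, 45 degrees to its pipe, and leave it there. Only then lift the glass lid by its knob and set it down, knob up, in the middle of the black rubber mat. The lid is glass: grip it lightly (no more than 40 N a finger) and put it down gently without dropping or knocking it; leave the pump valve shut and everything else on the bench where it is.

Things in the scene. Friction and masses are not known exactly. Their poses are not given: they have to be found in the camera images.
- chamber: vacuum chamber, fixed to the bench: an upright steel pot 150 mm across and 125 mm high, open at the top under the lid. Origin: centre of its underside, on the bench; z up. On each side a short pipe at 65 mm height carries one ball valve: the vent valve on the +y side of this frame, the pump valve on its -y side. The pipes end 196 mm from the pot's axis.
- vent_spindle (a point): point on the vertical axis of the vent valve's lever, 135 mm from the chamber's axis along its +y, at the lever's mid-height (115 mm above the bench). The vent valve is the one whose pipe ends in a fat tapered brass silencer, 38 mm across; it is fixed to the chamber.
- vent_grip (a point): middle of the black sleeve on the vent valve's lever, 75 mm from vent_spindle. The lever is a level bar whose sleeve (65 mm long, 16 mm wide, 20 mm high) reaches from 40 to 105 mm from the spindle; this point is at the sleeve's mid-height. Free space below it down to the bench.
- vent_valve (a joint): angle of the vent valve's lever in rad: 0 = shut, lever square across its pipe, pointing along the chamber's -x; grows clockwise seen from above to 1.571 = fully open, lever in line with its pipe, pointing away from the pot; half open = 0.785 (lever at 45 degrees to its pipe). Stays where it is left; friction about 0.25 N m.
- pump_valve (a joint): angle of the pump valve's lever in rad, 0 = shut (the start) to 1.571 = open. The same valve and lever as the vent valve, on the other side of the pot, but its pipe ends in a slim ribbed hose tail 23 mm across. To be left shut.
- lid: loose round glass lid lying on the chamber's rim: disc 164 mm across and 12 mm thick, about 0.45 kg, with a black upright cylindrical knob in its middle, 32 mm across, from 15 to 55 mm above the disc's underside. Origin: centre of the disc's underside; z up through the knob.
- lid_knob (a point): point on the axis of the lid's knob, 37 mm above the lid's underside and 18 mm below the knob's top: where to grip it.
- mat: black rubber mat fixed flat on the bench, 220 x 220 mm and 6 mm thick. Origin: centre of its underside (its top is 6 mm higher).
- reagent_bottle: bystander: amber glass bottle, 70 mm across, 170 mm high; origin at the centre of its foot
- sample_jar: bystander: clear jar, 54 mm across, 80 mm high; origin at the centre of its foot
- beaker: bystander: glass beaker, 72 mm across, 90 mm high; origin at the centre of its foot
- tip_box: bystander: grey box 120 x 85 x 65 mm high; origin at the centre of its underside
- tube_rack: bystander: white rack with five capped tubes, 50 x 160 x 80 mm high; origin at the centre of its underside
There are look-alikes about, which are no part of the job. Of the things like the lid, leave any that is turquoise; of the rest the larger one is meant.

How it is judged:
On the way, in this order (a step that is already met when the one before it is completed fails the run):
1. the vent valve is half open (45 degrees, within 8) with the lid still lying on the chamber (value of joint vent_valve between 0.645 and 0.925 rad and horizontal distance between lid and chamber below 0.015 m and z of lid in the frame of chamber below 0.132 m), for 0.3 s.
2. the lid is lifted clear of the chamber's rim (z of lid in the frame of chamber above 0.145 m), for 0.2 s.
At the end, for the whole second after the job is handed in: the vent valve stands at 45 degrees within 8 degrees, the pump valve is shut (within 6 degrees), and the lid lies flat, knob up and at rest on the mat, its centre within 35 mm of the mat's centre (value of joint vent_valve between 0.645 and 0.925 rad and value of joint pump_valve below 0.1 rad and horizontal distance between lid and mat below 0.035 m and z of lid in the frame of mat below 0.012 m and angle between lid's own z axis and vertical below 0.06 rad and linear speed of lid below 0.02 m/s); the robot touches nothing.
It fails at once if the lid is shifted or lifted (by more than 20 mm) while the vent valve is less than 30 degrees open (value of joint vent_valve below 0.52 rad and distance of lid from where it was at the start of the episode above 0.02 m).
It fails at once if the lid's knob is squeezed with more than 45 N a finger (90 N over both) (contact force between the fingers and lid above 90 N).
It fails at once if the lid is let go of away from the chamber more than 14 mm above the mat, or strikes or is pressed on the mat or the chamber with more than 40 N ((contact force between the fingers and lid below 0.2 N and height (world z) of lid above 0.02 m and horizontal distance between lid and chamber above 0.1 m) or contact force between lid and mat above 40 N or contact force between lid and chamber above 40 N).
It fails at once if the pump valve is opened by more than 8 degrees (value of joint pump_valve above 0.14 rad).
It fails at once if a bystander is moved by more than 25 mm or knocked over (distance of any of reagent_bottle, sample_jar, beaker, tip_box, tube_rack from where it was at the start of the episode above 0.025 m or angle between any of reagent_bottle, sample_jar, beaker, tip_box, tube_rack's own z axis and vertical above 0.4 rad).
It also fails if it takes over 54 s, if anything falls off the work surface, if the arm or the gripper's body presses on something with over 40 N, if the wrist force passes 120 N, or if a joint passes its speed limit or range.

## Working session

There is one attempt and no reset: what is moved stays moved. The work goes in short steps, Python scripts to look and compute and a tool call to move; the robot and the scene stay as the last step left them, time stands still between calls to the robot, and variables do not carry over. Pictures are saved under pics/ and viewed, at most 10 in all, crops included, and the job is handed in when it is done.

Besides the shell and the picture viewer there is one more tool, called in YAML: its name, and indented under it one key for each argument. apply_moves: Moves the arm, as the interface text tells. Its arguments: {"type":"object","properties":{"series":{"type":"array","items":{"type":"number"}},"squeeze":{"type":"number"}},"required":["series"]}

```bash
mkdir -p pics; cat > h.py <<'E'
from workcell import *
import numpy as np, cv2, pickle
def K(d):
    f=210/np.tan(np.radians(d["fovy"])/2); return np.array([[f,0,d["cx"]],[0,f,d["cy"]],[0,0,1]])
def ray(d,uv):
    p=cv2.undistortPoints(np.array(uv,float).reshape(-1,1,2),K(d),np.array(d["dist_coeffs"],float)).reshape(-1,2)
    return np.c_[p,np.ones(len(p))]
def onplane(d,uv,z):
    R=np.array(d["R"]);t=np.array(d["t"]);C=-R.T@t; r=ray(d,uv)@R
    return C+r*((z-C[2])/r[:,2])[:,None]
def cloud(d):
    R=np.array(d["R"]);t=np.array(d["t"])
    v,u=np.mgrid[0:420,0:560]; r=ray(d,np.c_[u.ravel(),v.ravel()]); z=d["z_map"].ravel()
    P=(r*z[:,None]-t)@R; P[z==0]=np.nan; return P.reshape(420,560,3)
def proj(d,X):
    return cv2.projectPoints(np.array(X,float).reshape(-1,1,3),cv2.Rodrigues(np.array(d["R"]))[0],np.array(d["t"],float),K(d),np.array(d["dist_coeffs"],float))[0].reshape(-1,2)
def shot(n,f):
    d=get_image(n); pickle.dump(d,open(f"{f}.pkl","wb")); cv2.imwrite(f"pics/{f}.png",d["color"][:,:,::-1]); return d
def load(f): return pickle.load(open(f"{f}.pkl","rb"))
E
python3 - <<'E'
from h import *
for n in ["scene","side","wrist"]:
    d=shot(n,n+"0"); print(n,-np.array(d["R"]).T@d["t"],np.array(d["R"])[2])
print(state())
a=[load(n+"0")["color"] for n in("scene","side")]
E
```

```text
scene [ 1.38271832 -0.0897879   1.06076888] [-0.69338353  0.08074383 -0.71603053]
side [ 0.089633   -0.79832351  0.84486258] [ 0.32372027  0.70138365 -0.63503241]
wrist [0.1995958  0.62224796 0.37353984] [ 0.24801529 -0.1100774  -0.96248189]
{'clock': 0.15, 'joint_pos': array([-1.25319339,  0.33376472,  0.03989672,  1.46605447, -0.01341461,
        1.34329032, -0.05852275]), 'joint_velocities': array([ 0.00045467, -0.00192013,  0.00063832, -0.00350705,  0.00075596,
        0.00180503, -0.00101162]), 'joint_torque': array([ 2.68824158e-03, -6.59044790e+01,  1.36726666e+00, -4.05871689e+01,
        1.69287587e-02,  9.63783008e-03,  3.68568237e-05]), 'position': array([0.26303211, 0.59402315, 0.23062216]), 'ee_rot': array([-9.23827151e-05,  2.06926562e-01,  9.78356278e-01, -6.18460830e-04]), 'ft_force': array([ 0.36397031, -0.64824385, -0.45569062]), 'ft_torque': array([-0.01245786, -0.00178409,  0.00563021]), 'grasp_force': 0.0, 'gripper_width': 0.08524202713888011}
```

View pics/scene0.png

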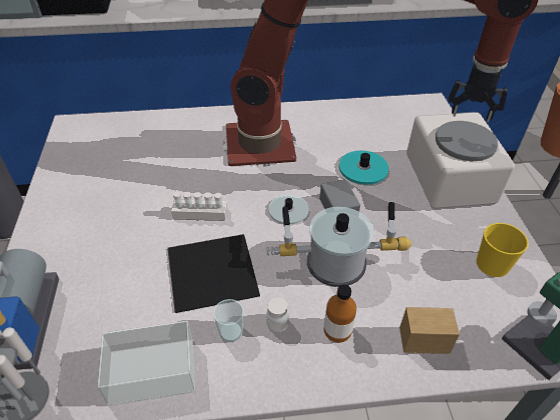

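View pics/side0.png

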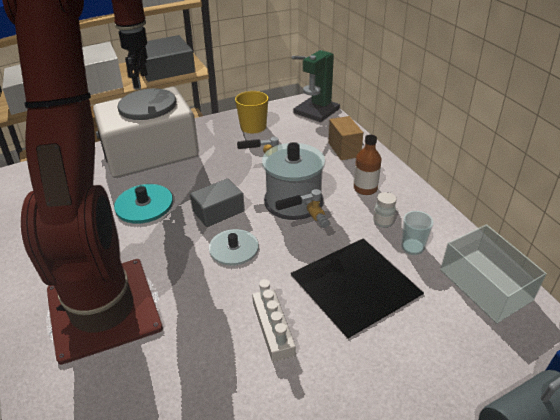

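The scene view shows the chamber at about (340,245), its lid knob at (342,222), the vent lever sleeve at (391,213) with the brass silencer at (404,243), and the pump valve at (285,230). The mat is at (212,272), with the turquoise and small look-alike lids at (363,165) and (288,208). In the side view the knob is at (293,152), the vent sleeve at (249,144), the pump sleeve at (288,202) and the mat at (357,285).

```bash
python3 - <<'E'
from h import *
D={n:load(n+"0") for n in("scene","side")}
for n,d in D.items():
    P=cloud(d); m=(d["color"].max(2)<55).astype(np.uint8)
    k,l,s,c=cv2.connectedComponentsWithStats(m)
    for i in range(1,k):
        if s[i,4]>40 and s[i,4]<15000:
            q=P[l==i]; q=q[np.isfinite(q[:,0])]
            if len(q) and 0.2<np.median(q[:,0])<1.1 and -.5<np.median(q[:,1])<.7: print(n,s[i],c[i].round(1),"med",np.median(q,0).round(3),"p2",np.percentile(q,2,0).round(3),"p98",np.percentile(q,98,0).round(3))
    # lid disc/ chamber top band
    b=(np.abs(P[...,2]-.134)<.008)&(np.hypot(P[...,0]-.68,P[...,1]-.1)<.2)
    print(n,"band",b.sum(),np.percentile(P[b],[1,50,99],axis=0).round(3) if b.sum() else "")
    # mat corners
    ml=[i for i in range(1,k) if s[i,4]>4000 and np.nanmedian(P[l==i][:,2])<.03]
    for i in ml:
        cn=max(cv2.findContours((l==i).astype(np.uint8),0,2)[0],key=cv2.contourArea)
        a=cv2.approxPolyDP(cn,8,True).reshape(-1,2); X=onplane(d,a,.006)
        print(n,"mat",a.tolist(),X.round(3).tolist(),X.mean(0).round(3),np.linalg.norm(X-np.roll(X,1,0),axis=1).round(3))
E
```

```text
scene [493   0  45  21 613] [513.8   7.8] med [0.311 0.583 0.58 ] p2 [0.294 0.544 0.554] p98 [0.324 0.622 0.599]
scene [475  13  40  54 621] [488.2  37.4] med [0.282 0.559 0.495] p2 [0.244 0.552 0.425] p98 [0.306 0.606 0.549]
scene [ 449   64   58   57 1379] [479.5  90.2] med [0.282 0.581 0.337] p2 [0.239 0.528 0.262] p98 [0.304 0.654 0.403]
scene [283 198   9  27 155] [286.7 210.7] med [0.464 0.037 0.121] p2 [0.339 0.026 0.016] p98 [0.512 0.068 0.127]
scene [388 202   6  18  92] [390.8 210.6] med [0.496 0.316 0.124] p2 [0.467 0.306 0.118] p98 [0.524 0.33  0.128]
scene [336 214  13  18 192] [341.9 222.5] med [0.568 0.165 0.172] p2 [0.548 0.152 0.144] p98 [0.575 0.179 0.181]
scene [ 168  235   92   78 5189] [211.2 272.7] med [ 0.563 -0.177  0.005] p2 [ 0.448 -0.28   0.   ] p98 [ 0.663 -0.068  0.009]
scene [309 268  42  32 239] [337.2 287.9] med [0.766 0.125 0.167] p2 [0.583 0.091 0.   ] p98 [0.784 0.148 0.172]
scene [540 283  20  25 251] [550.8 294.7] med [0.841 0.562 0.187] p2 [0.822 0.552 0.169] p98 [0.862 0.573 0.205]
scene [534 322  26  42 607] [549.9 345.1] med [0.892 0.586 0.054
[... 1411 characters left out ...]
[0.293 0.193 0.034] p2 [0.288 0.162 0.007] p98 [0.303 0.227 0.06 ]
side [265 199  46  21 136] [286.8 214.1] med [0.506 0.102 0.004] p2 [ 0.475  0.081 -0.002] p98 [0.562 0.19  0.01 ]
side [228 234  10  14 101] [232.6 240.4] med [0.337 0.05  0.032] p2 [0.329 0.045 0.011] p98 [0.347 0.064 0.042]
side [ 291  239  132   99 6824] [356.1 286.5] med [ 0.543 -0.189  0.004] p2 [ 0.443 -0.288  0.   ] p98 [ 0.656 -0.073  0.007]
side band 1588 [[0.487 0.083 0.126]
 [0.556 0.139 0.135]
 [0.766 0.239 0.141]]
side mat [[363, 239], [291, 273], [347, 337], [422, 294]] [[0.641, -0.061, 0.006], [0.428, -0.087, 0.006], [0.454, -0.3, 0.006], [0.665, -0.275, 0.006]] [ 0.547 -0.181  0.006] [0.216 0.214 0.215 0.212]
```

apply_moves:
  series: [0,0,-0.04,0,1,-0.038,-0.024,-0.011,0,1,-0.038,-0.024,-0.011,0,1,-0.038,-0.024,-0.011,0,1,-0.038,-0.024,-0.011,0,1,-0.038,-0.024,-0.011,0,1,-0.038,-0.024,-0.011,0,1,-0.038,-0.024,-0.011,0,1,-0.038,-0.024,-0.011,0,1,-0.038,-0.022,0,0,1]

```text
clock: 1.4
position: [0.4901, 0.2588, 0.3602]
ee_rot: [0.0, 0.207, 0.978, 0.001]
ft_force: [0.7, -0.6, -0.2]
gripper_width: 0.0853
grasp_force: 0.0
```

apply_moves:
  series: [0,0,0,-8,1,0,0,0,-8,1,0,0,0,-8,1,0,0,0,0,1,0,0,0,0,1]

```text
clock: 2.02
position: [0.4892, 0.2602, 0.3592]
ee_rot: [-0.0, 0.001, 1.0, -0.0]
ft_force: [-0.3, -0.1, 0.8]
gripper_width: 0.0854
grasp_force: 0.0
```

```bash
python3 - <<'E'
from h import *
d=shot("wrist","w1"); s=state(); print(s["position"],s["ee_rot"])
P=cloud(load("scene0")); b=(P[...,2]>.05)&(P[...,0]<.6)&(P[...,0]>.2)&(P[...,1]>.34)&(P[...,1]<.9)&(P[...,2]<.2)
print("box",np.percentile(P[b],[1,99],axis=0).round(3))
E
```

```text
[0.48918137 0.26017211 0.35922571] [-7.41960400e-05  2.62567542e-04  9.99999960e-01 -7.25491471e-05]
box [[0.204 0.487 0.052]
 [0.593 0.702 0.18 ]]
```

View pics/w1.png

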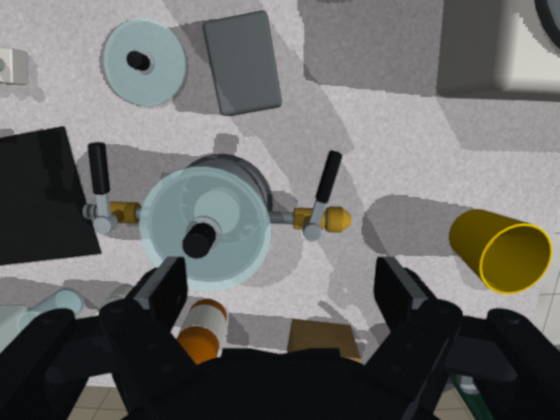

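The wrist view shows the lid disc at about (205,227) with its knob at (200,238). The vent lever runs from its spindle at (312,230) to the sleeve end at (336,153), so it is already a few degrees open. The silencer is at (338,219). The pump lever runs from (103,222) to (97,145).

```bash
python3 - <<'E'
from h import *
d=load("w1"); P=cloud(d); m=(d["color"].max(2)<60).astype(np.uint8)
k,l,s,c=cv2.connectedComponentsWithStats(m)
for n,(x0,x1,y0,y1) in {"vent":(310,350,140,215),"pump":(80,115,135,200),"knob":(180,220,220,262)}.items():
    i=max(range(1,k),key=lambda i:((l==i)[y0:y1,x0:x1]).sum()); q=P[l==i]; q=q[np.isfinite(q[:,0])]
    print(n,s[i],c[i].round(1),"z",np.percentile(q[:,2],[5,50,95]).round(3))
    r=cv2.minAreaRect(np.argwhere(l==i)[:,::-1].astype(np.float32)); b=cv2.boxPoints(r)
    X=onplane(d,b,.125); X=X[np.argsort(X[:,0])]; a=X[:2].mean(0);e=X[2:].mean(0)
    print(" ends",a.round(3),e.round(3),"mid",((a+e)/2).round(3),"len",np.linalg.norm(a-e).round(3),"w",np.linalg.norm(X[0]-X[1]).round(3),"dir deg",np.degrees(np.arctan2(*(a-e)[[1,0]])).round(1))
    if n=="knob":
        t=q[q[:,2]>.172]; print(" top",t.mean(0).round(4),len(t), (t.max(0)-t.min(0)).round(3))
hsv=cv2.cvtColor(d["color"],cv2.COLOR_RGB2HSV)
br=((hsv[...,0]>12)&(hsv[...,0]<28)&(hsv[...,1]>150)&(hsv[...,2]>90)).astype(np.uint8)
k,l,s,c=cv2.connectedComponentsWithStats(br)
for i in range(1,k):
    if s[i,4]>80: print("brass",s[i],c[i].round(0),onplane(d,[c[i]],.075).round(3))
# lid disc points
b=(P[...,2]>.132)&(P[...,2]<.146)&(np.hypot(P[...,0]-.555,P[...,1]-.168)<.1)
q=P[b]; print("lid z",np.median(q[:,2]),"c",cv2.minEnclosingCircle(q[:,:2].astype(np.float32)))
# triangulate across views: knob & vent sleeve centroids
def tri(obs):
    A=np.zeros((3,3));bb=np.zeros(3)
    for dd,uv in obs:
        R=np.array(dd["R"]);C=-R.T@dd["t"];r=(ray(dd,[uv])@R)[0];r/=np.linalg.norm(r);M=np.eye(3)-np.outer(r,r);A+=M;bb+=M@C
    return np.linalg.solve(A,bb)
S,T=load("scene0"),load("side0")
print("tri knob",tri([(S,(341.9,222.5)),(T,(293,151.5))]).round(4),"vent",tri([(S,(390.8,210.6)),(T,(248.6,143.9))]).round(4))
mm=cv2.connectedComponentsWithStats(m)
print("mat wrist corners",onplane(d,[(65,127),(101,254)],.006).round(3))
E
```

```text
vent [316 151  25  52 661] [328.1 176.3] z [0.118 0.125 0.127]
 ends [0.459 0.326 0.125] [0.52  0.31  0.125] mid [0.49  0.318 0.125] len 0.063 w 0.016 dir deg 164.9
pump [ 89 143  21  51 848] [ 98.7 167.9] z [0.112 0.124 0.126]
 ends [0.447 0.04  0.125] [0.51  0.038 0.125] mid [0.478 0.039 0.125] len 0.062 w 0.022 dir deg 177.8
knob [183 223  33  35 831] [198.7 240.1] z [0.151 0.18  0.181]
 ends [0.55  0.17  0.125] [0.593 0.143 0.125] mid [0.571 0.156 0.125] len 0.051 w 0.033 dir deg 147.6
 top [0.5538 0.1686 0.1796] 591 [0.029 0.029 0.011]
brass [111 203  22  17 202] [122. 210.] [[0.545 0.036 0.075]]
brass [294 209  17  19 196] [300. 216.] [[0.555 0.289 0.075]]
brass [327 208  24  23 439] [338. 220.] [[0.56  0.342 0.075]]
brass [ 478  222   74   72 2696] [509. 265.] [[0.633 0.612 0.075]]
brass [184 332  34  32 690] [201. 348.] [[0.78  0.132 0.075]]
lid z 0.1374111041439037 c ((0.5560219287872314, 0.1671818345785141), 0.08212131261825562)
tri knob [0.5562 0.1676 0.1566] vent [0.4899 0.3192 0.1146]
mat wrist corners [[ 0.431 -0.077  0.006]
 [ 0.646 -0.05   0.006]]
```

apply_moves:
  series: [0,0,0,7.5,1,0,0,0,7.5,1,0.017,0.057,0,0,1,0,0,0.055,0,1,0,0,0.055,0,1,0,0,0.055,0,1,0,0,0.05,0,1,0,0,0.03,0,1,0,0,0.016,0,1,0,0,0,0,1]
  squeeze: 25

```text
clock: 3.32
position: [0.4872, 0.3195, 0.0979]
ee_rot: [-0.0, 0.13, 0.992, -0.001]
ft_force: [0.2, -0.7, 0.7]
gripper_width: 0.0853
grasp_force: 0.0
```

apply_moves:
  series: [0,0,0,0,0.5,0,0,0,0,0.3,0,0,0,0,0.3,0,0,0,0,0.1,0,0,0,0,0.1,0,0,0,0,0.1,0,0,0,0,0.1]

```text
clock: 4.2
position: [0.4876, 0.3198, 0.0988]
ee_rot: [0.0, 0.129, 0.992, 0.0]
ft_force: [-1.2, -0.9, 5.6]
gripper_width: 0.0153
grasp_force: 31.4
```

apply_moves:
  series: [-0.0002,0.0052,0,4,0.1,-0.0002,0.0052,0,4,0.1,-0.0002,0.0052,0,4,0.1,-0.0002,0.0052,0,4,0.1,-0.0002,0.0052,0,4,0.1,-0.0002,0.0052,0,4,0.1,-0.0002,0.0052,0,4,0.1,-0.0002,0.0052,0,4,0.1,0,0,0,0,0.1,0,0,0,0,0.1]

```text
clock: 5.45
position: [0.509, 0.3559, 0.0988]
ee_rot: [0.0, 0.397, 0.918, 0.001]
ft_force: [2.4, 5.7, 4.2]
gripper_width: 0.0156
grasp_force: 31.2
```

apply_moves:
  series: [0,0,0,0,0.5,0,0,0,0,0.5,0,0,0,0,0.5,0,0,-0.02,0,0.5,0,0,-0.05,0,0.5,0,0,-0.06,0,1,0,0,-0.06,0,1,0,0,-0.06,0,1,0,0,0,-10,1,0,0,0,-10,1]

```text
clock: 6.7
position: [0.5088, 0.3547, 0.3509]
ee_rot: [0.001, 0.23, 0.973, 0.001]
ft_force: [-0.6, -0.1, -0.3]
gripper_width: 0.0854
grasp_force: 0.0
```

apply_moves:
  series: [0,0,0,-10,1,0,0,0,-10,1,0,0,0,-7,1,0,-0.055,0,0,1,0,-0.055,0,0,1,0,0,0,0,1,0,0,0,0,1]

```text
clock: 7.58
position: [0.5088, 0.245, 0.3496]
ee_rot: [0.001, -0.001, 1.0, 0.001]
ft_force: [-1.0, 1.1, -0.8]
gripper_width: 0.0855
grasp_force: 0.0
```

```bash
python3 - <<'E'
from h import *
d=shot("wrist","w2"); s=state(); print(s["position"],s["ee_rot"])
P=cloud(d); m=(d["color"].max(2)<60).astype(np.uint8)
k,l,s,c=cv2.connectedComponentsWithStats(m)
for i in range(1,k):
    if not 300<s[i,4]<3000: continue
    q=P[l==i]; q=q[np.isfinite(q[:,0])]; z=np.median(q[:,2])
    if .11<z<.185:
        b=q[q[:,2]>z-.004]; u,sv,vt=np.linalg.svd(b[:,:2]-b[:,:2].mean(0),full_matrices=False)
        print(s[i],c[i].round(0),"mean top",b.mean(0).round(4),"axis deg",np.degrees(np.arctan2(vt[0,1],vt[0,0])).round(1),np.ptp((b[:,:2]-b[:,:2].mean(0))@vt.T,axis=0).round(3))
b=(P[...,2]>.132)&(P[...,2]<.146)&(np.hypot(P[...,0]-.555,P[...,1]-.168)<.1)
print("lid c",cv2.minEnclosingCircle(P[b][:,:2].astype(np.float32)))
E
```

```text
[0.50858938 0.2457468  0.3491292 ] [ 2.56343580e-04 -1.56975992e-03  9.99998644e-01  4.26732052e-04]
[ 93 126  22  54 917] [104. 152.] mean top [0.4783 0.036  0.1245] axis deg -2.2 [0.062 0.016]
[346 158  48  43 742] [369. 179.] mean top [0.5096 0.3521 0.125 ] axis deg -46.1 [0.062 0.014]
[192 209  33  36 872] [208. 227.] mean top [0.5544 0.168  0.1802] axis deg -68.7 [0.03 0.03]
lid c ((0.5562071800231934, 0.16712892055511475), 0.08223279565572739)
```

View pics/w2.png

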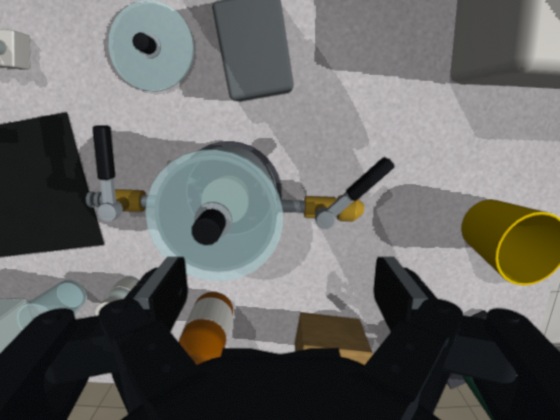

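The vent lever now stands 44° from shut, with the pump lever unchanged and the lid still in place. In this view the vent sleeve is at (369,179) and the knob at (208,227). Next I grip the knob.

apply_moves:
  series: [-0.023,-0.039,0,0,1,-0.023,-0.039,0,0,1,0,0,0.05,0,1,0,0,0.05,0,1,0,0,0.04,0,1,0,0,0.03,0,1,0,0,0.02,0,1,0,0,0.013,0,1,0,0,0,0,1,0,0,0,0,1]
  squeeze: 25

```text
clock: 8.88
position: [0.5556, 0.1674, 0.1462]
ee_rot: [0.001, -0.001, 1.0, 0.0]
ft_force: [0.3, 0.2, -0.4]
gripper_width: 0.0853
grasp_force: 0.0
```

apply_moves:
  series: [0,0,0,0,0.7,0,0,0,0,0.5,0,0,0,0,0.42,0,0,0,0,0.36,0,0,0,0,0.3,0,0,0,0,0.25,0,0,0,0,0.25,0,0,0,0,0.25]

```text
clock: 9.88
position: [0.5551, 0.1669, 0.1456]
ee_rot: [0.0, -0.001, 1.0, 0.0]
ft_force: [-1.7, -1.0, 5.7]
gripper_width: 0.0312
grasp_force: 24.8
```

apply_moves:
  series: [0,0,-0.004,0,0.25,0,0,-0.008,0,0.25,0,0,-0.012,0,0.25,0,0,-0.016,0,0.25,0,0,-0.02,0,0.25,0,0,-0.02,0,0.25,0,0,-0.015,0,0.25,0,0,-0.01,0,0.25,0,0,0,0,0.25,0,0,0,0,0.25]

```text
clock: 11.12
position: [0.5547, 0.1668, 0.2496]
ee_rot: [-0.001, -0.001, 1.0, -0.0]
ft_force: [-0.5, 0.0, -4.4]
gripper_width: 0.0312
grasp_force: 25.2
```

apply_moves:
  series: [0.001,-0.01,0,0,0.25,0.001,-0.018,0,0,0.25,0.001,-0.024,0,0,0.25,0,-0.024,0,0,0.25,0,-0.024,0,0,0.25,0,-0.024,0,0,0.25,0,-0.024,0,0,0.25,0,-0.024,0,0,0.25,0,-0.024,0,0,0.25,0,-0.024,0,0,0.25]

```text
clock: 12.38
position: [0.5518, -0.0555, 0.2503]
ee_rot: [-0.0, -0.0, 1.0, -0.0]
ft_force: [-0.1, 0.6, -4.4]
gripper_width: 0.0316
grasp_force: 25.3
```

apply_moves:
  series: [0,-0.024,0,0,0.25,0,-0.024,0,0,0.25,0,-0.024,0,0,0.25,0,-0.022,0,0,0.25,0,-0.018,0,0,0.25,0,-0.012,0,0,0.25,0,0,0,0,0.25,0,0,0,0,0.25]

```text
clock: 13.38
position: [0.5527, -0.1764, 0.2502]
ee_rot: [-0.0, -0.001, 1.0, 0.0]
ft_force: [-0.4, 0.3, -4.3]
gripper_width: 0.0314
grasp_force: 25.4
```

```bash
python3 - <<'E'
from h import *
s=state(); print(s["position"],s["gripper_width"],s["grasp_force"])
d=shot("scene","s2")
P=cloud(d); p=s["position"]
b=(np.hypot(P[...,0]-p[0],P[...,1]-p[1])<.11)&(P[...,2]>.15)&(P[...,2]<.26)&(d["color"].min(2)>80)
q=P[b]; print(np.percentile(q,[2,50,98],axis=0).round(3))
u,sv,vt=np.linalg.svd(q-np.median(q,0),full_matrices=False); print("normal",vt[2].round(3))
E
```

```text
[ 0.55273075 -0.17637194  0.25022731] 0.0314332722913285 25.381864607334137
[[ 0.489 -0.25   0.232]
 [ 0.578 -0.175  0.24 ]
 [ 0.634 -0.101  0.244]]
normal [-0.017 -0.001 -1.   ]
```

View pics/s2.png

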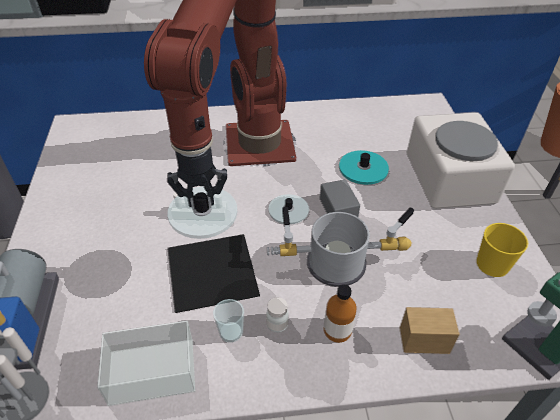

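The lid hangs level over the mat at (203,205). The vent lever stands at about 45° near (400,222), and the pump lever is still shut. Lowering next.

apply_moves:
  series: [0,0,0.012,0,0.25,0,0,0.024,0,0.25,0,0,0.035,0,0.25,0,0,0.04,0,0.25,0,0,0.035,0,0.25,0,0,0.028,0,0.25,0,0,0.02,0,0.25,0,0,0.014,0,0.25,0,0,0.008,0,0.25,0,0,0,0,0.25]

```text
clock: 14.68
position: [0.5528, -0.1771, 0.0343]
ee_rot: [-0.0, -0.001, 1.0, -0.0]
ft_force: [0.4, 0.2, -4.3]
gripper_width: 0.0318
grasp_force: 25.4
```

apply_moves:
  series: [0,0,0.002,0,0.25,0,0,0.002,0,0.25,0,0,0.001,0,0.25,0,0,0,0,0.25]

```text
clock: 15.18
position: [0.5528, -0.177, 0.0294]
ee_rot: [0.0, -0.001, 1.0, 0.0]
ft_force: [1.0, 0.1, -4.2]
gripper_width: 0.0315
grasp_force: 25.4
```

apply_moves:
  series: [0,0,0.001,0,0.25,0,0,0.0005,0,0.25,0,0,0.0005,0,0.25,0,0,0,0,0.25]

```text
clock: 15.68
position: [0.5527, -0.1771, 0.0273]
ee_rot: [-0.0, -0.001, 1.0, -0.0]
ft_force: [-0.8, -0.0, -4.5]
gripper_width: 0.0313
grasp_force: 25.4
```

apply_moves:
  series: [0,0,0.0005,0,0.25,0,0,0.0005,0,0.25,0,0,0,0,0.25]

```text
clock: 16.05
position: [0.5528, -0.1771, 0.0266]
ee_rot: [0.0, -0.001, 1.0, 0.0]
ft_force: [-2.5, 2.6, 2.3]
gripper_width: 0.0313
grasp_force: 26.0
```

apply_moves:
  series: [0,0,0,0,0.42,0,0,0,0,0.6,0,0,0,0,1,0,0,0,0,1,0,0,0,0,1,0,0,-0.01,0,1,0,0,-0.03,0,1,0,0,-0.05,0,1,0,0,-0.06,0,1,0,0,-0.05,0,1]

```text
clock: 17.3
position: [0.5528, -0.1774, 0.2295]
ee_rot: [0.001, -0.001, 1.0, -0.0]
ft_force: [1.0, 0.4, 0.7]
gripper_width: 0.0852
grasp_force: 0.0
```

apply_moves:
  series: [0.05,0,-0.05,0,1,0.05,0,-0.03,0,1,0,0,0,0,1,0,0,0,0,1]

```text
clock: 17.8
position: [0.4587, -0.177, 0.3009]
ee_rot: [0.001, -0.001, 1.0, 0.0]
ft_force: [0.8, 0.4, -0.5]
gripper_width: 0.0853
grasp_force: 0.0
```

```bash
python3 - <<'E'
from h import *
d=shot("side","f1"); P=cloud(d)
b=(np.hypot(P[...,0]-.553,P[...,1]+.177)<.12)&(P[...,2]>.012)&(P[...,2]<.03)
q=P[b]; print(np.percentile(q,[1,50,99],axis=0).round(3),cv2.minEnclosingCircle(q[:,:2].astype(np.float32)))
E
```

```text
[[ 0.475 -0.257  0.013]
 [ 0.544 -0.19   0.016]
 [ 0.629 -0.103  0.024]] ((0.5519999861717224, -0.17752312123775482), 0.08421778678894043)
```

View pics/f1.png

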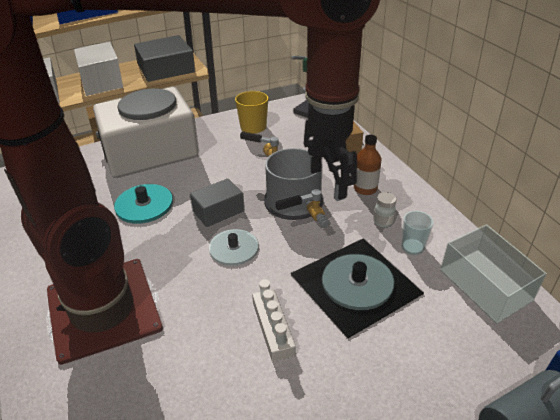

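The lid lies flat and centred on the mat at (358,281), knob up. The bystanders have not moved, and the robot is clear of everything.

```bash
python3 -c "
from workcell import *
print(hand_in())"
```

```text
the job is handed in; nothing more can be done
None
```

The job is handed in, with no verdict returned: I measured the vent valve at about 44° open, the lid then lay flat and knob up in the middle of the mat, and the pump valve and bystanders looked undisturbed, at about 18 s on the robot's clock.

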